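# Switch off the coffee corner

### The arm

A 7-joint arm with a two-finger parallel gripper is mounted at the origin on the work surface. World frame = base frame: x ahead of the robot, y to its left, z up, the work surface at z = 0. Lengths are in m, angles in rad, forces in N, time in s.
With the tool pointing down it reaches from about 0.35 to 0.775 m from the base axis. Payload 3.1 kg.
Tool frame: the origin (TCP) lies between the finger pads, 19 mm behind the fingertips; this is the grasp point; z points along the fingers, y is the line along which they close (so a half turn about z gives the same grasp; the last joint's range is limited). The gripper opens to 85 mm and grips with 20 to 120 N. Pads are 22 mm wide; open, the fingers measure 114 mm over their backs; the gripper's body (76 mm by 85 mm) begins 54 mm behind the grasp point. The pads swing forward as they close: fully open they stand 13 mm farther back than shut.
Start: joints at [1.129, 0.311, 0.014, 1.512, -0.004, 1.319, -0.027], TCP at [0.214, -0.507, 0.25] pointing down, gripper open.
Joint ranges: [-2.7, 2.7], [-0.3, 1.91], [-1.27, 1.3], [0.12, 2.57], [-1.44, 4.58], [0.2, 2.03], [-3.05, 3.05]. Speed limits (rad/s): [2.79, 2.79, 3.14, 3.14, 3.14, 3.14, 3.14].

### API

Orientations are given as a rotation vector (axis times angle).
In Python, from workcell import manip gives the robot as it stands.
- The arm moves only by the tool send_path, called after "Call:" as name(argument=value, ...) on one line, values as JSON. Schema: {"type":"object","properties":{"segments":{"type":"object","properties":{"steps":{"type":"array","items":{"type":"array","items":{"type":"number"},"minItems":5,"maxItems":5},"minItems":1,"maxItems":8}},"additionalProperties":false,"required":["steps"]},"squeeze":{"type":"number"},"only":{"type":"string"},"quiet":{"type":"boolean"},"lines":{"type":"string"}},"required":["segments"],"additionalProperties":false}. segments is an object whose key "steps" holds a list of rows, 1 to 8 of them, each of 5 numbers: dx, dy, dz in m, then a turn about the tool's z in rad, then the finger opening in m; each row shifts and turns the commanded pose from where the row before left it, along the tool's axes as they then stand; what a row does not reach is not made up. A row lasts 1/12 s, in which the tool goes at most 0.0417 m and 0.125 rad, less where a joint would pass 70% of its speed; a pose out of reach is approached as far as the arm can. The fingers move at their own pace and stop on an object; squeeze is the grip in N (left out, the last holds). Time passes only in rows, so rows that do not move let the fingers close. The tool returns the time, the measured TCP pose, the force, the opening and the grip force at its end. only (a regular expression) keeps the lines of the reply that match it, lines (a string "A,B") keeps lines A to B, and quiet returns only ok. Input that does not fit is refused with a message, and nothing moves.
- manip.observe(): the state, without advancing time (a new reading comes with each control period).
- manip.grab_frame(name): name is "scene" or "side" or "wrist"; returns a dict with "image" (384x512x3 uint8, red, green, blue), "fx", "fy", "cx", "cy" (pixels), "dist_coeffs" ([k1, k2, p1, p2, k3] as OpenCV has them; the pictures are not rectified), "cam_to_world" (4x4, takes a point from camera to world coordinates). Camera axes: x right, y up, looking along -z (the intrinsics and any distortion apply to the point x, -y, -z); pixel columns grow to the right and rows downward; lengths in m; the calibration is good to about 2 mm. A picture is of the moment at which its call begins. There is no depth.
- manip.finish_job(): hands the job in; it is judged then, once.
The state is a dict: "time_s": time; "joints": joint angles; "qvel": joint speeds; "joint_torque": joint torques, N m; "tcp_pos": TCP position; "tcp_rot": TCP orientation; "force": force on the tool from outside, world axes, zero at the start; "moment": the same for the moment, N m; "opening": finger opening in m; "finger_force": force on a finger pad.
Only numpy, scipy, OpenCV 4.12 (cv2) and the standard library are available. Lean on these libraries where they do the work, as an engineer would, in place of code of your own. Each camera call takes 0.05 s, during which the arm holds its last target. There are 200 camera calls.

### The job

Shut the coffee corner down for the night: lift the knobbed lid of the power box until it stands open and stays there, then sweep all four paddle switches off, folded well down, in one finger drag along the row without lifting off partway. Leave the lid standing open, and leave the mug, jar and bowl where they are.

Things in the scene. Friction and masses are not known exactly. Their poses are not given: they have to be found in the camera images.
- power_box: Fixed white open tray, 170 (x) x 350 (y) x 70 mm high, walls 5 mm. Origin: centre of the underside, on the counter. Its y axis runs along the row of switches, +x points to the hinged (far) side. Inside: a switch strip, flat top at z = 30 mm; switches in a row at x = -40 mm; four white plug heads from x = 7 to 33 mm, tops at z = 46 mm.
- lid_hinge (a point): Middle of the lid's hinge line, which runs along the tray's y axis over its far rim, 85 mm on the +x side of the tray's centre and 74 mm above the counter. Fixed to the tray.
- lid (a joint): Angle of the lid about its hinge (rad): 0 = shut, flat on the tray; grows as the near edge lifts; about 1.57 = upright; stop at 1.75. It is a wooden frame with a clear pane, 170 x 350 x 8 mm, 0.25 kg; the stiff hinge (about 0.35 N m) lets it stay at any angle.
- lid_knob (a point): Centre of the lid's round wooden knob: a ball of 30 mm diameter on a 14 mm neck, in the middle of the near edge. It lies 152 mm from the hinge line along the lid and 30 mm above the lid's top face (108 mm above the counter when shut). It turns with the lid, so it is on the far side of the upright lid, whose free edge is then 18 mm higher (about 245 mm above the counter).
- switch1 (a joint): Black paddle switch, the first of the row, at the +y end (67.5 mm from the middle): a flat plate 22 mm wide (tray x), 6 mm thick, 30 mm tall, hinged at its foot 30 mm above the counter. Rad: 0 = on, upright; grows as it folds to the tray's -y; stop at 1.25 = off (then 12 mm high over its foot). Friction holds it where left; 1 N at the tip moves it.
- switch1_tip (a point): Middle of the upper edge of paddle switch 1, 30 mm from its hinge (60 mm above the counter when upright).
- switch2 (a joint): Black paddle switch, second from the +y end (at 22.5 mm): a flat plate 22 mm wide (tray x), 6 mm thick, 30 mm tall, hinged at its foot 30 mm above the counter. Rad: 0 = on, upright; grows as it folds to the tray's -y; stop at 1.25 = off (then 12 mm high over its foot). Friction holds it where left; 1 N at the tip moves it.
- switch2_tip (a point): Middle of the upper edge of paddle switch 2, 30 mm from its hinge (60 mm above the counter when upright).
- switch3 (a joint): Black paddle switch, third (at -22.5 mm): a flat plate 22 mm wide (tray x), 6 mm thick, 30 mm tall, hinged at its foot 30 mm above the counter. Rad: 0 = on, upright; grows as it folds to the tray's -y; stop at 1.25 = off (then 12 mm high over its foot). Friction holds it where left; 1 N at the tip moves it.
- switch3_tip (a point): Middle of the upper edge of paddle switch 3, 30 mm from its hinge (60 mm above the counter when upright).
- switch4 (a joint): Black paddle switch, the last, at the -y end (-67.5 mm): a flat plate 22 mm wide (tray x), 6 mm thick, 30 mm tall, hinged at its foot 30 mm above the counter. Rad: 0 = on, upright; grows as it folds to the tray's -y; stop at 1.25 = off (then 12 mm high over its foot). Friction holds it where left; 1 N at the tip moves it.
- switch4_tip (a point): Middle of the upper edge of paddle switch 4, 30 mm from its hinge (60 mm above the counter when upright).
- mug: White mug, 80 mm wide, 90 mm tall, loose, beside the tray; origin at the centre of its underside.
- jar: Amber glass jar with a wooden cap, 80 mm wide, 120 mm tall, loose, beside the tray; origin at the centre of its underside.
- bowl: Small copper bowl, 110 mm wide, 45 mm tall, loose, beyond the tray; origin at the centre of its underside.

How it is judged:
On the way, in this order (a step that is already met when the one before it is completed fails the run):
1. the lid stands open (over 1.1 rad), all switches still on (value of joint lid above 1.1 rad and value of joint each of switch1, switch2, switch3, switch4 below 0.4 rad), for 0.2 s.
2. all four switches are folded down (value of joint lid above 1.1 rad and value of joint each of switch1, switch2, switch3, switch4 above 0.8 rad), for 0.2 s.
At the end, for the whole second after the job is handed in: The lid stands open at more than 1.1 rad, at rest; all four switches are folded down past 0.8 rad (1.25 is the stop); mug, jar and bowl are within 30 mm of where they stood (all of step 2 and value of joint lid below 1.8 rad and velocity of joint lid between -0.05 and 0.05 rad/s and distance of each of mug, jar, bowl from where it was at the start of the episode below 0.03 m); the robot touches nothing.
It fails at once if the drag is broken off: the hand rises (tool point over 130 mm above the counter) while some switches are down (past 0.7 rad) and others still up (under 0.5 rad) (value of joint any of switch1, switch2, switch3, switch4 above 0.7 rad and value of joint any of switch1, switch2, switch3, switch4 below 0.5 rad and height (world z) of the grasp point above 0.13 m).
It fails at once if the mug, jar or bowl is pushed more than 30 mm or tipped over (distance of any of mug, jar, bowl from where it was at the start of the episode above 0.03 m or angle between any of mug, jar, bowl's own z axis and vertical above 0.5 rad).
It also fails if it takes over 51 s, if anything falls off the work surface, if the arm or the gripper's body presses on something with over 40 N, if the wrist force passes 120 N, or if a joint passes its speed limit or range.

## Working session

There is one attempt and no reset: what is moved stays moved. The work goes in short steps, Python scripts to look and compute and a tool call to move; the robot and the scene stay as the last step left them, time stands still between calls to the robot, and variables do not carry over. Pictures are saved under pics/ and viewed, at most 10 in all, crops included, and the job is handed in when it is done.

```bash
ls; mkdir -p pics
```

Run:
```python
from workcell import manip
import cv2
o=manip.observe();print(o['tcp_pos'],o['tcp_rot'],o['opening'],o['time_s'])
for n in("scene","side","wrist"):
    f=manip.grab_frame(n);cv2.imwrite(f"pics/{n}0.png",f["image"][...,::-1]);print(n,f["fx"],f["cx"],f["cy"],f["dist_coeffs"],f["cam_to_world"].round(3).tolist())
```

```text
pics
workcell.py
[ 0.21382778 -0.50599794  0.24890426] [-3.07676868e+00 -6.23508176e-01  8.86326021e-04] 0.08530689366224002 0.0
scene 425.85000197440723 253.91870329263128 195.61909852344655 [-0.10412551  0.          0.          0.          0.        ] [[0.255, -0.55, 0.795, 1.515], [0.967, 0.151, -0.206, -0.229], [-0.007, 0.821, 0.57, 0.772], [0.0, 0.0, 0.0, 1.0]]
side 433.3292762601536 250.30431208365528 190.69247656180616 [-0.10004933  0.          0.          0.          0.        ] [[-0.922, 0.219, -0.32, 0.232], [-0.388, -0.52, 0.761, 0.902], [0.0, 0.826, 0.564, 0.747], [0.0, 0.0, 0.0, 1.0]]
wrist 275.99343402985653 259.1964225841502 195.35841074778972 [0.01957932 0.         0.         0.         0.        ] [[0.389, 0.876, 0.286, 0.287], [-0.921, 0.37, 0.119, -0.476], [-0.002, -0.309, 0.951, 0.372], [0.0, 0.0, 0.0, 1.0]]
```
View pics/scene0.png

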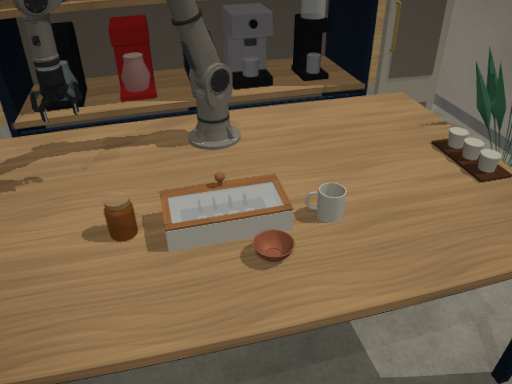

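View pics/side0.png

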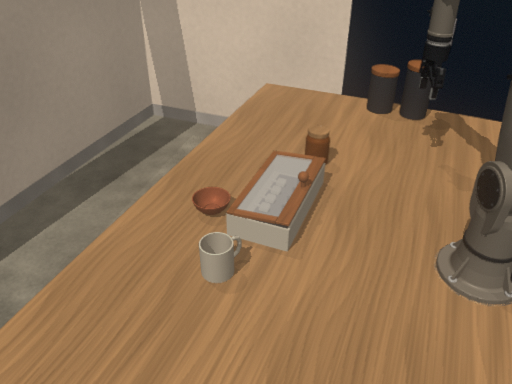

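The scene view shows the tray centred near (226,212), with the knob at (220,178), jar (121,220), mug (330,203) and bowl (273,245). In the side view the knob is at (304,176), the bowl at (211,201) and the mug at (218,257).

Create h.py:
```python
import numpy as np,cv2
from workcell import manip
def ray(f,uv):
    K=np.array([[f["fx"],0,f["cx"]],[0,f["fy"],f["cy"]],[0,0,1]])
    p=cv2.undistortPoints(np.array([[uv]],float),K,np.array(f["dist_coeffs"]))[0,0]
    M=np.array(f["cam_to_world"]);d=M[:3,:3]@[p[0],-p[1],-1];return M[:3,3],d/np.linalg.norm(d)
def plane(f,uv,z):
    o,d=ray(f,uv);return o+d*(z-o[2])/d[2]
def tri(f1,a,f2,b):
    o,d=ray(f1,a);p,e=ray(f2,b)
    s=np.linalg.lstsq(np.c_[d,-e],p-o,rcond=None)[0]
    x,y=o+s[0]*d,p+s[1]*e;return (x+y)/2,np.linalg.norm(x-y)
```

Run:
```python
from h import *
outs=[]
for n,(x0,y0,x1,y1) in (("scene",(90,160,360,270)),("side",(180,130,345,290))):
    f=manip.grab_frame(n);im=f["image"]
    hsv=cv2.cvtColor(im,cv2.COLOR_RGB2HSV)
    pts={"scene":[(220,178),(200,186),(170,205),(285,205),(150,170),(121,222),(273,245)],"side":[(304,176),(250,207),(300,155),(211,200),(270,280)]}[n]
    print(n,[hsv[v,u].tolist() for u,v in pts])
    m=((hsv[...,0]<12)&(hsv[...,1]>150)).astype(np.uint8)*255
    a=im[y0:y1,x0:x1,::-1];b=cv2.cvtColor(m[y0:y1,x0:x1],cv2.COLOR_GRAY2BGR)
    t=cv2.resize(np.hstack([a,b]),(800,int(800*a.shape[0]/a.shape[1]/2)));outs.append(t)
cv2.imwrite("pics/c1.png",np.vstack(outs)[:600])
```

```text
scene [[13, 157, 109], [13, 154, 137], [24, 8, 160], [14, 155, 130], [17, 114, 154], [14, 193, 82], [10, 151, 144]]
side [[12, 147, 147], [20, 29, 173], [12, 153, 153], [9, 154, 161], [15, 129, 172]]
```

View pics/c1.png

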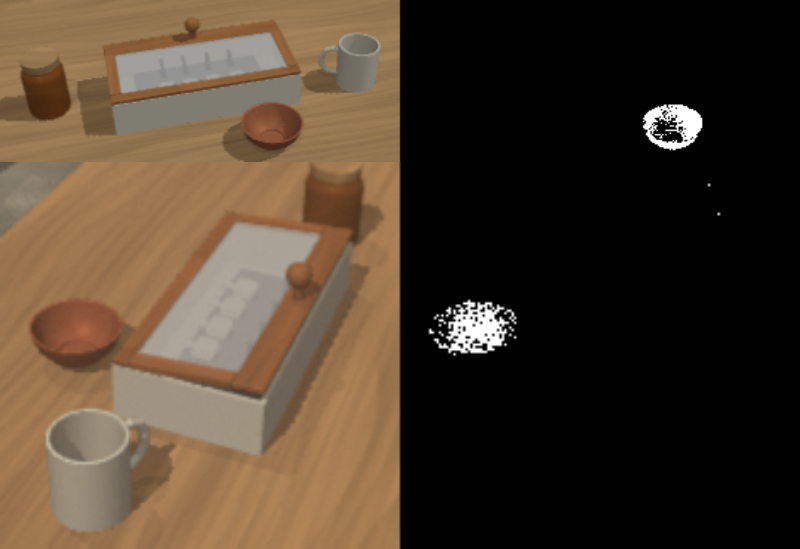

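Run:
```python
from h import *
F={};C={}
for n,(x0,y0,x1,y1) in (("scene",(155,165,300,250)),("side",(225,145,332,250))):
    f=F[n]=manip.grab_frame(n);hsv=cv2.cvtColor(f["image"],cv2.COLOR_RGB2HSV).astype(int)
    m=np.zeros(hsv.shape[:2],np.uint8)
    s=(hsv[...,0]<=14)&(hsv[...,0]>=9)&(hsv[...,1]>=136)&(hsv[...,1]<182)&(hsv[...,2]>88)
    m[y0:y1,x0:x1]=s[y0:y1,x0:x1]*255
    m=cv2.morphologyEx(m,cv2.MORPH_CLOSE,np.ones((3,3)))
    cs,_=cv2.findContours(m,cv2.RETR_EXTERNAL,cv2.CHAIN_APPROX_NONE);c=max(cs,key=cv2.contourArea)
    C[n]=c;h=cv2.convexHull(c)
    q=np.array([plane(f,p,0.082)[:2] for p in h[:,0].astype(float)],np.float32)
    print(n,cv2.contourArea(c),cv2.minAreaRect(q*1000), cv2.approxPolyDP(h,4,True)[:,0].tolist())
    a=f["image"][...,::-1].copy();cv2.drawContours(a,[c],-1,(0,255,0),1)
    cv2.imwrite(f"pics/{n}_c.png",cv2.resize(a[y0-10:y1+10,x0-10:x1+10],None,fx=3,fy=3,interpolation=0))
k,e=tri(F["scene"],(220,176.5),F["side"],(303.5,176));print("knob",k,e)
a=cv2.imread("pics/scene_c.png");b=cv2.imread("pics/side_c.png");H=max(a.shape[0],b.shape[0])
P=lambda i:cv2.copyMakeBorder(i,0,H-i.shape[0],0,0,0)
o=np.hstack([P(a),P(b)]);o=cv2.resize(o,(800,int(800*H/o.shape[1])));cv2.imwrite("pics/c2.png",o)
```

```text
scene 4752.0 ((522.2965087890625, -64.60072326660156), (244.59815979003906, 350.6958312988281), 0.10752859711647034) [[160, 191], [218, 172], [274, 174], [292, 209], [166, 230]]
side 4292.0 ((547.4376831054688, -107.73234558105469), (451.4309387207031, 169.568603515625), 88.89616394042969) [[326, 145], [328, 157], [288, 225], [227, 212], [273, 151]]
knob [ 0.48309429 -0.06358586  0.11920189] 0.003783576448798883
```

View pics/c2.png

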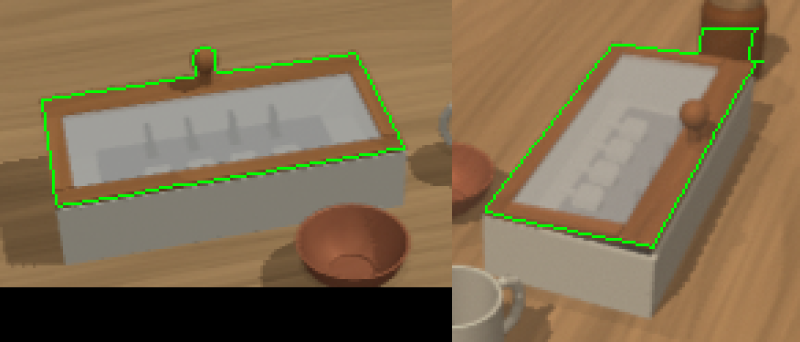

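Contours trace the lid well in both views (the only stray parts are the knob in one and a jar patch in the other). Now I triangulate the lid corners and knob.

Run:
```python
from h import *
S=manip.grab_frame("scene");D=manip.grab_frame("side")
P=[((160,191),(327.5,157)),((274,174),(288,225)),((292,209),(227,212)),((166,230),(273,151))]
T=[]
for a,b in P:
    t,e=tri(S,a,D,b);T.append(t);print(t.round(4),round(e,4),plane(S,a,.082)[:2].round(4),plane(D,b,.082)[:2].round(4))
T=np.array(T);print("centre",T.mean(0))
for pa in (plane,):
  for f,i in((S,0),(D,1)):
    q=np.array([pa(f,p[i],.082)[:2] for p in P],np.float32)*1000;print(cv2.minAreaRect(q))
# knob centroid by circle: knob blob in each view
for f,(u,v) in((S,(220,176)),(D,(303,176))):
    g=cv2.cvtColor(f["image"],cv2.COLOR_RGB2GRAY);print(g[v-9:v+10:1,u-9:u+10].tolist() if 0 else cv2.HoughCircles(cv2.resize(g[v-14:v+15,u-14:u+15],None,fx=4,fy=4,interpolation=cv2.INTER_CUBIC),cv2.HOUGH_GRADIENT,1,200,param1=80,param2=10,minRadius=14,maxRadius=32))
# loose objects
for n,uv,z in(("mugrim",(332,190),.09),("jar",(117,200),.12),("bowl",(273,240),.045)): print(n,plane(S,uv,z).round(3))
for n,uv,z in(("mugrim",(217,243),.09),("jar",(318,135),.12),("bowl",(211,198),.045)): print(n,plane(D,uv,z).round(3))
```

```text
[ 0.4601 -0.2396  0.088 ] 0.0091 [ 0.4581 -0.2373] [ 0.4612 -0.258 ]
[0.4649 0.1078 0.0856] 0.0029 [0.4573 0.1091] [0.4667 0.1053]
[0.6315 0.1071 0.0741] 0.0015 [0.6424 0.1036] [0.6265 0.1155]
[ 0.6333 -0.2372  0.0754] 0.002 [ 0.643  -0.2366] [ 0.6292 -0.2276]
centre [ 0.54744875 -0.06547696  0.08076218]
((550.2635498046875, -63.89393615722656), (185.0513458251953, 346.4212646484375), 0.13254497945308685)
((543.8394165039062, -71.23617553710938), (168.2766571044922, 372.23724365234375), 0.4479809105396271)
[[[54.5 57.5 20.5]]]
[[[58.5 58.5 22.8]]]
mugrim [0.597 0.24  0.09 ]
jar [ 0.529 -0.353  0.12 ]
bowl [0.711 0.03  0.045]
mugrim [0.593 0.24  0.09 ]
jar [ 0.511 -0.317  0.12 ]
bowl [0.718 0.031 0.045]
```

Call:
send_path(segments={"steps":[[0,0,0,0.1,0.085],[0,0,0,0.1,0.085],[0,0,0,0.1,0.085],[0,0,0,0.1,0.085]]}, squeeze=30)

```text
time_s: 0.78
tcp_pos: [0.2141, -0.5066, 0.25]
tcp_rot: [3.142, -0.008, 0.0]
force: [0.3, -0.2, 1.1]
opening: 0.0849
finger_force: 0.0
```

Call:
send_path(segments={"steps":[[0.016,-0.035,0,0,0.085],[0.016,-0.035,0,0,0.085],[0.016,-0.035,0,0,0.085],[0.016,-0.035,0,0,0.085],[0.016,-0.035,0,0,0.085],[0.016,-0.035,0,0,0.085],[0.016,-0.035,0,0,0.085],[0.016,-0.035,0,0,0.085]]})

```text
time_s: 1.45
tcp_pos: [0.3426, -0.2249, 0.2503]
tcp_rot: [3.141, -0.001, 0.001]
force: [0.4, -0.3, -0.1]
opening: 0.0852
finger_force: 0.0
```

Call:
send_path(segments={"steps":[[0.016,-0.035,0,0,0.085],[0.016,-0.035,0,0,0.085],[0.016,-0.035,0,0,0.085],[0.016,-0.035,0,0,0.085],[0.016,-0.02,0,0,0.085],[0,0,0,0,0.085],[0,0,0,0,0.085]]})

```text
time_s: 2.03
tcp_pos: [0.4227, -0.0652, 0.2501]
tcp_rot: [3.142, 0.007, 0.0]
force: [-0.5, -0.4, -0.5]
opening: 0.0852
finger_force: 0.0
```

Run:
```python
from h import *
f=manip.grab_frame("wrist");cv2.imwrite("pics/w1.png",f["image"][...,::-1]);print(manip.observe()['joints'])
M=np.array(f["cam_to_world"]);print(M.round(3).tolist())
```

```text
[ 0.47204806  0.07623636 -0.37679714  1.80465253  0.0301168   1.2665486
 -1.48281934]
[[0.004, 0.951, 0.309, 0.502], [-1.0, 0.004, 0.001, -0.065], [-0.0, -0.309, 0.951, 0.374], [0.0, 0.0, 0.0, 1.0]]
```

View pics/w1.png

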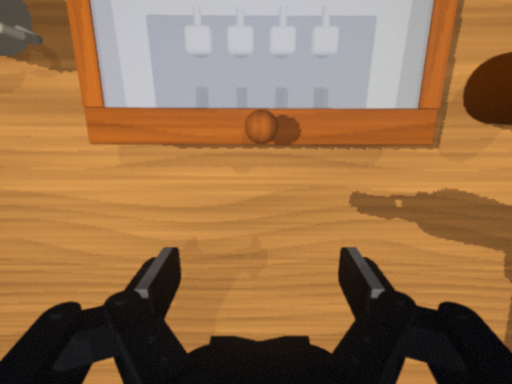

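Wrist view: the knob is at (262,126), the lid's near corners are at (90,143) and (436,146), and the four paddles show as grey strips near row 97.

Create k.py:
```python
from h import *
def knob(f,uv):
    u,v=uv;h=cv2.cvtColor(f["image"],cv2.COLOR_RGB2HSV).astype(int)
    g=cv2.cvtColor(f["image"],cv2.COLOR_RGB2GRAY)[v-30:v+31,u-30:u+31]
    c=cv2.HoughCircles(cv2.resize(g,None,fx=3,fy=3,interpolation=cv2.INTER_CUBIC),cv2.HOUGH_GRADIENT,1,400,param1=60,param2=10,minRadius=36,maxRadius=75)[0,0]
    return u-30+(c[0]+.5)/3-.5,v-30+(c[1]+.5)/3-.5,c[2]/3
```

Run:
```python
from k import *
import pickle
f=manip.grab_frame("wrist");k=knob(f,(262,126));print(k,plane(f,k[:2],.108),plane(f,(90,143),.082),plane(f,(436,146),.082))
pickle.dump((f,k),open("w1.pkl","wb"))
for u in(200,240,282,322):print(plane(f,(u,89),.06))
```

```text
(np.float32(256.83334), np.float32(128.5), np.float32(20.633333)) [ 0.48102905 -0.06517445  0.108     ] [0.46383334 0.10816599 0.082     ] [ 0.46080508 -0.25142741  0.082     ]
[ 0.51781282 -0.00480413  0.06      ]
[ 0.5179096  -0.04707812  0.06      ]
[ 0.5179197  -0.09151458  0.06      ]
[ 0.51784218 -0.1337864   0.06      ]
```

Call:
send_path(segments={"steps":[[0.03,0,0,0,0.085],[0.03,0,0,0,0.085],[0,0,0,0,0.085],[0,0,0,0,0.085]]})

```text
time_s: 2.47
tcp_pos: [0.4823, -0.0684, 0.2493]
tcp_rot: [-3.141, 0.005, 0.002]
force: [-0.3, 0.7, 0.1]
opening: 0.0853
finger_force: 0.0
```

Run:
```python
from k import *
f=manip.grab_frame("wrist");cv2.imwrite("pics/w2.png",f["image"][...,::-1])
```

```text
(no output)
```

View pics/w2.png

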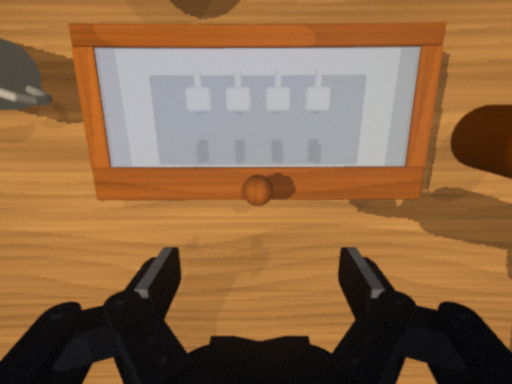

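The knob is now at (257,190), with lid corners at (97,199), (421,198), (70,24) and (446,23).

Run:
```python
from k import *
import pickle
f0,k=pickle.load(open("w1.pkl","rb"));f=manip.grab_frame("wrist")
print(tri(f0,(262,126.5),f,(257,189.5)));print(plane(f0,(262,126.5),.108),plane(f,(257,189.5),.108))
for p in[(97,199),(421,198),(70,24),(446,23)]:print(p,plane(f,p,.082))
print(tri(f0,(90,143.5),f,(97,199.5)),tri(f0,(436,146),f,(421,198.5)))
for u in(202,240,277,314):print(plane(f,(u,140),.06))
```

```text
(array([ 0.48372274, -0.06821939,  0.11831781]), np.float64(0.0033731133093647717))
[ 0.48284734 -0.07000476  0.108     ] [ 0.48073638 -0.06644005  0.108     ]
(97, 199) [0.46236642 0.11081868 0.082     ]
(421, 198) [ 0.46240426 -0.24725574  0.082     ]
(70, 24) [0.63049314 0.10287068 0.082     ]
(446, 23) [ 0.6301676  -0.23872824  0.082     ]
(array([0.46420517, 0.10547512, 0.08873944]), np.float64(0.0021834730097425223)) (array([ 0.46086606, -0.25029371,  0.08054036]), np.float64(0.0034866927467669994))
[ 0.52411168 -0.00486924  0.06      ]
[ 0.52402017 -0.04730768  0.06      ]
[ 0.52388764 -0.08866922  0.06      ]
[ 0.52371252 -0.12998798  0.06      ]
```

Tray centre is about (0.5465, -0.068) with zero yaw, so the knob is about (0.480, -0.068, 0.108). Descend and grip it.

Call:
send_path(segments={"steps":[[-0.002,0,0.03,0,0.085],[0,0,0.03,0,0.085],[0,0,0.03,0,0.085],[0,0,0.03,0,0.07],[0,0,0.02,0,0.06],[0,0,0,0,0.05]]}, squeeze=30)

```text
time_s: 3.07
tcp_pos: [0.4751, -0.0673, 0.1062]
tcp_rot: [-3.141, 0.002, 0.016]
force: [-0.6, -0.7, -0.7]
opening: 0.0515
finger_force: 0.0
```

Call:
send_path(segments={"steps":[[0,0,0,0,0.02],[0,0,0,0,0.02],[0,0,0,0,0.02],[0,0,0,0,0.02],[0,0,0,0,0.02]]}, squeeze=30)

```text
time_s: 3.48
tcp_pos: [0.4804, -0.0665, 0.1112]
tcp_rot: [3.141, 0.0, 0.002]
force: [-2.5, 1.5, 1.0]
opening: 0.0283
finger_force: 29.8
```

Call:
send_path(segments={"steps":[[0.0037,0,-0.0136,0,0.02],[0.0048,0,-0.013,0,0.02],[0.0068,0,-0.0141,0,0.02],[0.0082,0,-0.0133,0,0.02],[0.0094,0,-0.0124,0,0.02],[0.0106,0,-0.0113,0,0.02],[0.0117,0,-0.0103,0,0.02],[0.0127,0,-0.0091,0,0.02]]})

```text
time_s: 4.15
tcp_pos: [0.5474, -0.0665, 0.2066]
tcp_rot: [-3.141, 0.0, 0.004]
force: [0.0, 1.7, -8.4]
opening: 0.0281
finger_force: 30.1
```

Call:
send_path(segments={"steps":[[0.0135,0,-0.0078,0,0.02],[0.0142,0,-0.0063,0,0.02],[0.0148,0,-0.005,0,0.02],[0.0152,0,-0.0033,0,0.02],[0.0154,0,-0.0019,0,0.02],[0.012,0,0,0,0.02],[0,0,0,0,0.02]]})

```text
time_s: 4.73
tcp_pos: [0.6353, -0.0665, 0.2315]
tcp_rot: [-3.141, 0.0, -0.004]
force: [1.8, -0.2, -1.7]
opening: 0.028
finger_force: 30.0
```

Run:
```python
from h import *
a=manip.grab_frame("side")["image"][...,::-1][60:300,160:420]
cv2.imwrite("pics/s3.png",cv2.resize(a,None,fx=2,fy=2))
```

```text
(no output)
```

View pics/s3.png

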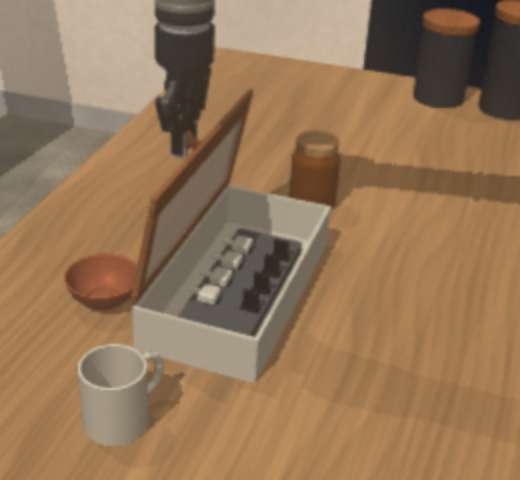

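The lid stands at about 1.37 rad with the knob held, and all four black paddles (around (250-285,245-300) in the crop) are still upright. Release and rise.

Call:
send_path(segments={"steps":[[0,0,0,0,0.07],[0,0,0,0,0.07],[0,0,0,0,0.07],[0,0,0,0,0.07],[0,0,-0.02,0,0.07],[0,0,-0.03,0,0.07],[0,0,-0.03,0,0.07]]})

```text
time_s: 5.37
tcp_pos: [0.6321, -0.0671, 0.3116]
tcp_rot: [3.141, -0.001, -0.004]
force: [1.5, 0.1, 0.9]
opening: 0.0699
finger_force: 0.0
```

Call:
send_path(segments={"steps":[[0,0,-0.01,0,0.0],[0,0,0,0,0],[-0.03,-0.025,0,0,0],[-0.03,-0.025,0,0,0],[-0.03,-0.025,0,0,0],[-0.03,-0.025,0,0,0],[-0.009,-0.017,0,0,0],[0,0,0,0,0]]})

```text
time_s: 6.03
tcp_pos: [0.5002, 0.0559, 0.3205]
tcp_rot: [-3.14, -0.014, 0.005]
force: [0.1, 1.2, 0.2]
opening: 0.0
finger_force: 0.0
```

Run:
```python
from h import *
for n,(u,v) in(("scene",(0,0)),("side",(0,0))):
    f=manip.grab_frame(n);cv2.imwrite(f"pics/{n}4.png",f["image"][...,::-1])
f=manip.grab_frame("wrist");cv2.imwrite("pics/w4.png",f["image"][...,::-1])
```

```text
(no output)
```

View pics/w4.png

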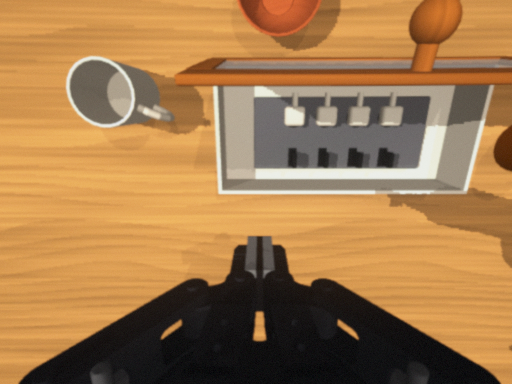

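From above, the four black paddles sit near (295,157), (326,157), (356,157) and (388,157), and the tray's near rim runs from (219,193) to (468,191).

Run:
```python
from h import *
f=manip.grab_frame("wrist");m=(f["image"].max(2)<40).astype(np.uint8);m[:140]=0;m[175:]=0;m[:,:270]=0;m[:,420:]=0
n,l,s,c=cv2.connectedComponentsWithStats(m)
for i in range(1,n):
    if s[i,4]>20:print(s[i],plane(f,(s[i,0]+s[i,2]/2,s[i,1]),.06).round(4),plane(f,(s[i,0]+s[i,2]/2,s[i,1]+s[i,3]),.06).round(4))
for p in((219,193),(468,191)):print(plane(f,p,.07))
o=manip.observe();print(o['tcp_pos'])
S=manip.grab_frame("scene");print([plane(S,p,0).round(3) for p in((0,0),)] and '')
```

```text
[348 149  13  17 162] [ 0.5256 -0.0836  0.06  ] [ 0.5017 -0.0861  0.06  ]
[378 149  14  18 175] [ 0.5254 -0.1255  0.06  ] [ 0.5001 -0.1291  0.06  ]
[289 150   6  16  73] [0.5245 0.0027 0.06  ] [0.5019 0.0019 0.06  ]
[318 150   9  16 108] [ 0.5243 -0.0395  0.06  ] [ 0.5018 -0.0411  0.06  ]
[0.46529422 0.10537994 0.07      ]
[ 0.46749367 -0.24455075  0.07      ]
[0.50445978 0.04851522 0.32029202]
```

Call:
send_path(segments={"steps":[[0.0045,0,0.03,0,0],[0,0,0.03,0,0],[0,0,0.03,0,0],[0,0,0.03,0,0],[0,0,0.03,0,0],[0,0,0.03,0,0],[0,0,0.03,0,0],[0,0,0.02,0,0]]})

```text
time_s: 6.95
tcp_pos: [0.5074, 0.0484, 0.0877]
tcp_rot: [3.141, -0.005, -0.008]
force: [0.2, -0.3, -0.5]
opening: 0.0001
finger_force: 0.0
```

Call:
send_path(segments={"steps":[[0,0,0.01,0,0],[0,0,0.008,0,0],[0,0,0,0,0],[0,0,0,0,0],[0,0,0,0,0]]})

```text
time_s: 7.37
tcp_pos: [0.5101, 0.0504, 0.0747]
tcp_rot: [-3.141, 0.001, -0.005]
force: [0.3, -0.7, 0.6]
opening: 0.0002
finger_force: 0.0
```

Run:
```python
from h import *
f=manip.grab_frame("side")["image"][...,::-1][130:270,200:340]
g=manip.grab_frame("scene")["image"][...,::-1][120:260,150:290]
cv2.imwrite("pics/m5.png",cv2.resize(np.hstack([f,g]),None,fx=2.8,fy=2.8))
```

```text
(no output)
```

View pics/m5.png

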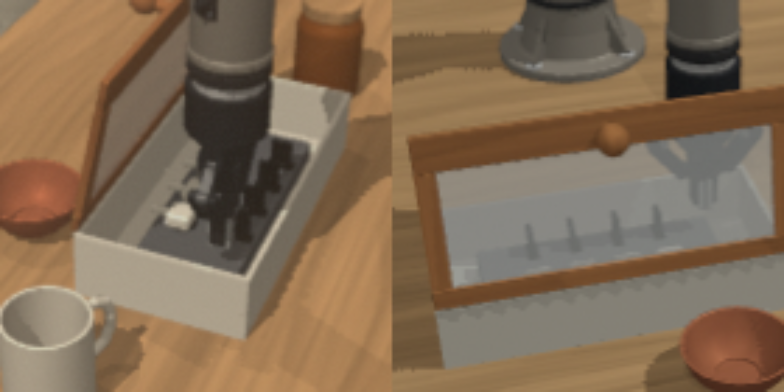

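The finger is inside the tray on the +y side of switch 1. All switches are upright and the lid is open. Lower a bit, then drag.

Call:
send_path(segments={"steps":[[0,0,0.0105,0,0],[0,0,0,0,0],[0,0,0,0,0],[0,0.015,0,0,0],[0,0.015,0,0,0],[0,0.015,0,0,0]]})

```text
time_s: 7.97
tcp_pos: [0.5087, 0.0057, 0.063]
tcp_rot: [-3.141, -0.002, -0.0]
force: [0.7, 1.8, 0.4]
opening: -0.0001
finger_force: 0.8
```

Call:
send_path(segments={"steps":[[0,0.015,0,0,0],[0,0.015,0,0,0],[0,0.015,0,0,0],[0,0.015,0,0,0],[0,0.015,0,0,0]]})

```text
time_s: 8.38
tcp_pos: [0.5088, -0.0694, 0.063]
tcp_rot: [-3.141, -0.001, -0.001]
force: [-0.1, 0.2, 0.2]
opening: -0.0001
finger_force: 0.0
```

Call:
send_path(segments={"steps":[[0,0.015,0,0,0],[0,0.015,0,0,0],[0,0.015,0,0,0],[0,0.015,0,0,0],[0,0.015,0,0,0],[0,0.015,0,0,0],[0,0.015,0,0,0],[0,0.006,0,0,0]]})

```text
time_s: 9.05
tcp_pos: [0.5083, -0.1837, 0.0629]
tcp_rot: [3.14, -0.005, -0.0]
force: [0.4, -1.3, -0.3]
opening: -0.0001
finger_force: 0.0
```

Call:
send_path(segments={"steps":[[0,0,0,0,0],[0,0,0,0,0],[0,0,0,0,0]]})

```text
time_s: 9.3
tcp_pos: [0.5088, -0.1791, 0.0629]
tcp_rot: [-3.14, -0.002, 0.0]
force: [-0.2, -0.2, -0.7]
opening: 0.0001
finger_force: 0.0
```

Run:
```python
from h import *
f=manip.grab_frame("side")["image"][...,::-1][130:270,200:340]
cv2.imwrite("pics/m6.png",cv2.resize(f,None,fx=4,fy=4))
```

```text
(no output)
```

View pics/m6.png

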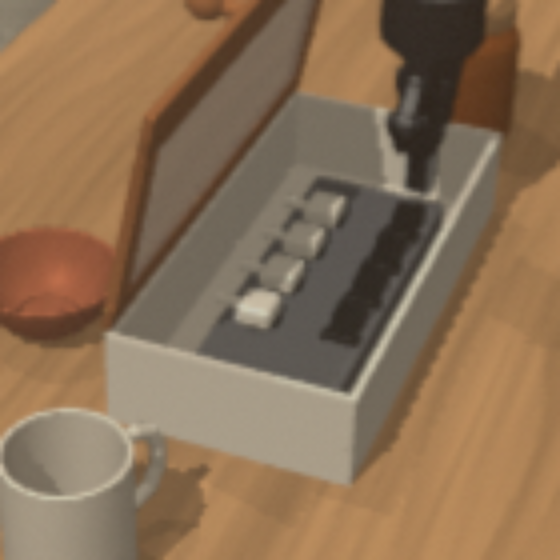

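All four paddles lie flat, and the lid stands open. Rise clear, then check numerically with the wrist camera.

Call:
send_path(segments={"steps":[[0,0,-0.02,0,0],[0,0,-0.03,0,0],[0,0,-0.03,0,0],[0,0,-0.03,0,0],[0,0,-0.03,0,0],[0,0,-0.03,0,0],[0,0,-0.03,0,0],[0,0,-0.03,0,0]]})

```text
time_s: 10.02
tcp_pos: [0.5085, -0.1791, 0.2945]
tcp_rot: [-3.141, -0.004, -0.0]
force: [0.2, -0.4, -1.2]
opening: -0.0
finger_force: 0.0
```

Call:
send_path(segments={"steps":[[0,-0.02,0,0,0],[0,-0.03,0,0,0],[0,-0.03,0,0,0],[0,-0.03,0,0,0],[0,0,0,0,0],[0,0,0,0,0],[0,0,0,0,0],[0,0,0,0,0]]})

```text
time_s: 10.68
tcp_pos: [0.5085, -0.0719, 0.2927]
tcp_rot: [3.141, -0.003, -0.001]
force: [-0.1, -0.5, 0.0]
opening: -0.0002
finger_force: 0.0
```

Run:
```python
from h import *
f=manip.grab_frame("wrist");im=f["image"]
m=(im.max(2)<40).astype(np.uint8);m[220:]=0
n,l,s,c=cv2.connectedComponentsWithStats(m)
for i in range(1,n):
    if s[i,4]>20:
        x,y,w,h,_=s[i];print(s[i],plane(f,(x,y+h/2),.04).round(3),plane(f,(x+w,y+h/2),.04).round(3))
a=cv2.imread("pics/side0.png").astype(int);b=manip.grab_frame("side")["image"][...,::-1].astype(int)
for n,(x0,y0,x1,y1) in dict(mug=(198,232,242,282),bowl=(190,186,228,216)).items():print(n,abs(a-b)[y0:y1,x0:x1].mean())
```

```text
[205 156  10  17  74] [0.511 0.002 0.04 ] [ 0.511 -0.011  0.04 ]
[237 156   9  17  51] [ 0.51  -0.042  0.04 ] [ 0.51  -0.054  0.04 ]
[269 156   6   9  33] [ 0.516 -0.086  0.04 ] [ 0.516 -0.094  0.04 ]
[301 156   6   9  26] [ 0.516 -0.13   0.04 ] [ 0.516 -0.138  0.04 ]
mug 6.551515151515152
bowl 4.714327485380117
```

Run:
```python
from h import *
f=manip.grab_frame("wrist");im=f["image"].max(2)
print(im[165,190:350].tolist())
m=(im<58).astype(np.uint8);m[220:]=0
n,l,s,c=cv2.connectedComponentsWithStats(m)
for i in range(1,n):
    if 60<s[i,4]:
        x,y,w,h,_=s[i];print(s[i],plane(f,(x,y+h/2),.036).round(3),plane(f,(x+w,y+h/2),.041).round(3))
```

```text
[113, 115, 114, 116, 118, 116, 114, 113, 117, 118, 114, 113, 110, 92, 55, 37, 40, 41, 40, 35, 38, 39, 36, 40, 41, 40, 44, 41, 42, 39, 42, 45, 41, 44, 43, 43, 38, 61, 74, 75, 76, 79, 77, 82, 89, 84, 52, 37, 44, 41, 40, 37, 37, 43, 43, 42, 39, 45, 45, 41, 39, 45, 44, 43, 42, 44, 45, 42, 41, 54, 73, 79, 77, 84, 95, 107, 99, 70, 46, 39, 40, 41, 36, 39, 43, 43, 46, 44, 46, 45, 45, 46, 43, 45, 44, 47, 45, 44, 45, 43, 42, 46, 64, 76, 82, 80, 82, 92, 93, 66, 40, 41, 42, 42, 42, 40, 51, 47, 43, 47, 48, 44, 47, 48, 44, 50, 49, 45, 49, 48, 46, 47, 44, 43, 57, 78, 87, 97, 115, 122, 120, 118, 120, 121, 122, 120, 120, 121, 120, 120, 121, 117, 131, 173, 200, 209, 209, 210, 220, 238]
[236 155  24  19 377] [ 0.51  -0.04   0.036] [ 0.511 -0.074  0.041]
[268 155  25  19 373] [ 0.51  -0.085  0.036] [ 0.511 -0.119  0.041]
[299 155  26  19 383] [ 0.509 -0.128  0.036] [ 0.51  -0.163  0.041]
[204 156  24  18 357] [0.509 0.004 0.036] [ 0.51  -0.03   0.041]
```

```bash
python3 -c "
from workcell import manip
print(manip.finish_job())"
```

```text
the job is handed in; nothing more can be done
None
```

I handed the job in with the lid standing open at about 1.37 rad and all four switches folded flat in one unbroken drag. I never moved the arm near the mug, jar or bowl. The hand-in gave no verdict back.

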